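Insulate the bench terminal block: shut the cover, snap the cap on and hold it down

TASK

First press the green hinged cover of the terminal block fully shut. Then take the red snap cap from the bench and press it straight down onto the block's brass post; when it clicks, keep pressing until it sits flat on the red collar, and finish while still pressing it down firmly (about 10 N), without letting go. Leave the multimeter, the black knob and the solder spool where they are.

Things in the scene. Friction and masses are not known exactly. Their poses are not given: they have to be found in the camera images.
- block: Black terminal block fixed on a foot plate 90 x 190 x 4 mm; body 60 mm (its x) by 150 mm (its y), top 30 mm above the bench. Origin: centre of the underside, on the bench; z up, +y towards the brass post (axis at y = +42 mm). The -y half is a well under the green cover, whose hinge line runs along the block's x at y = -66 mm, z = 30 mm. It does not move.
- seat: Fixed red collar, 38 mm across, 6 mm high, around the foot of the brass post. Origin: centre of its top face, on the post's axis, 36 mm above the bench; z up. The cap's rim rests here when home. An unsnapped cap stops with its rim about 11 mm higher; about 8 N (up to 12) forces its lip over the nubs by 9 mm, then resistance drops; it must be pushed on, is drawn in with a click from about 5 mm, and stops hard on the collar.
- cover (a joint): Hinge angle (rad) of the green plastic cover, a 58 x 54 x 6 mm plate: 0 is fully shut, lying flat, top face 36 mm above the bench. It starts ajar at 0.4 to 0.8, leaning up and away from the post, stays where it is left, takes about 2 to 4 N pushed down on its top face to close and stops hard at 0.
- cover_top (a point): Point on the green cover's top face, 24 mm from the hinge line and midway across its width; moves with the cover. When shut it lies at x = 0, y = -42 mm, z = 36 mm in the block's frame. A push straight down there shuts the cover.
- post_tip (a point): Centre of the top of the fixed brass post, 22 mm above the collar's top face. The post is 14 mm thick and tapers to 8 mm over its last 7 mm. Four sprung steel nubs stand 2.7 mm out of its sides, centred 8 mm above the collar.
- cap: Loose red ribbed round snap cap, 30 mm across (33 mm at the thin flange of its lowest 4 mm), 40 mm high, about 25 g, standing open end down on the bench. Origin: centre of its lower rim; z up to its closed flat top. Its mouth is a lip 16.4 mm wide and 4 mm deep; wider above, 30 mm deep in all. Rigid, gripped by its sides.
- knob: Bystander: loose black instrument knob, 34 mm across, 24 mm high, standing on the bench. Origin: centre of its underside.
- spool: Bystander: loose solder spool with white flanges, 54 mm across, 36 mm high, standing on the bench. Origin: centre of its underside.
- meter: Bystander: loose orange multimeter lying face up, 85 x 175 x 36 mm (its x, y, z) with a dial reaching 48 mm. Origin: centre of its underside.
Mind the look-alikes: they are no part of the job. What is shaped like the block but blue is not meant.

How it is judged:
On the way, in this order (a step that is already met when the one before it is completed fails the run):
1. the green cover is pressed fully shut, before the cap is put on (value of joint cover below 0.08 rad), for 0.2 s.
2. the red cap has clicked over the nubs and sits on the collar (horizontal distance between cap and seat below 0.003 m and z of cap in the frame of seat below 0.002 m and angle between cap's own z axis and vertical below 0.1 rad), for 0.2 s.
At the end, for the whole second after the job is handed in: The green cover is shut (within 0.08 rad), the red cap is home on the post (rim within 2 mm of the collar, centred within 3 mm, upright within 0.1 rad), and the robot is still pressing it onto the collar with more than 4 N (all of step 2 and value of joint cover below 0.08 rad and contact force between cap and seat above 4 N and (contact force between cap and the fingers above 4 N or contact force between cap and the arm above 4 N)); the arm keeps its last pose, push and grip.
It fails at once if the black knob is shifted by more than 30 mm or tipped over (distance of knob from where it was at the start of the episode above 0.03 m or angle between knob's own z axis and vertical above 0.5 rad).
It fails at once if the solder spool is shifted by more than 30 mm or tipped over (distance of spool from where it was at the start of the episode above 0.03 m or angle between spool's own z axis and vertical above 0.5 rad).
It fails at once if the multimeter is shifted by more than 30 mm or tipped over (distance of meter from where it was at the start of the episode above 0.03 m or angle between meter's own z axis and vertical above 0.5 rad).
It also fails if it takes over 58 s, if anything falls off the work surface, if the arm or the gripper's body presses on something with over 40 N, if the wrist force passes 120 N, or if a joint passes its speed limit or range.

ROBOT

A 6-joint arm with a two-finger parallel gripper is mounted at the origin on the work surface. World frame = base frame: x ahead of the robot, y to its left, z up, the work surface at z = 0. Lengths are in m, angles in rad, forces in N, time in s.
With the tool pointing down it reaches from about 0.35 to 0.975 m from the base axis. Payload 7.1 kg.
Tool frame: the origin (TCP) lies midway between the tips of the shut fingers; the grasp point (between the pads) lies 19 mm behind it; z points along the fingers, y is the line along which they close (so a half turn about z gives the same grasp; the last joint's range is limited). The gripper opens to 88 mm and grips with 3 to 60 N. Pads are 20 mm wide; open, the fingers measure 115 mm over their backs; the gripper's body (75 mm by 178 mm) begins 61 mm behind the grasp point.
Start: joints at [-1.341, 0.423, 1.63, -0, 1.089, -0.019], TCP at [0.154, -0.606, 0.223] pointing down, gripper open.
Joint ranges: [-3, 3], [-0.9, 2.11], [0.09, 2.58], [-1.31, 4.45], [0.11, 2.69], [-2.54, 2.54]. Speed limits (rad/s): [2.39, 2.39, 3.01, 3.14, 3.14, 3.14].

INTERFACE

Orientations are given as a rotation vector (axis times angle).
In Python, from plant import ctrl gives the robot as it stands. Calls block until the motion is done:
- ctrl.move_to(position, orientation): joint-space move of the TCP to a pose.
- ctrl.line_to(position, rot=None, v=0.15): straight line of the TCP; rot=None keeps the orientation; v is the mean speed in m/s.
- ctrl.move_j(angles): joint-space move.
- ctrl.ungrasp() and ctrl.clamp(): open the fingers fully, or close them until they stop; the grip force is fixed at half the most.
- ctrl.sleep(seconds).
- ctrl.inverse_kinematics(position, orientation): joint angles nearest the present ones, or None.
- ctrl.grab_frame(name): name is "scene" or "top"; returns (picture, depth): 420x560x3 uint8, red, green, blue; 420x560 float32, m along the optical axis (not along the pixel's ray), 0 where there is no reading.
- ctrl.camera_model(name): a dict with "vertical_fov" (degrees; the focal length in pixels is half the picture's height over the tangent of half this angle, whatever the lens; pixels are square), "cx", "cy" (the principal point, pixels), "k1" (the pictures are not rectified: a ray, as slopes to the right and down, at radius r is drawn at 1 + k1 r^2 times it, then the intrinsics apply), "R" (3x3) and "t" (3): a world point X has camera coordinates R X + t. Camera axes: x right, y down, z forward; pixel columns grow to the right and rows downward; lengths in m; the calibration is good to about 2 mm. A picture is of the moment at which its call begins. camera_model takes no time and is no camera call.
A pose or a line that the arm cannot do raises ctrl.IKError and nothing moves.
- ctrl.close_job(): hands the job in; it is judged then, once.
Readings, each from a call of its own:
- ctrl.read_t(): time.
- ctrl.read_joints(): joint angles.
- ctrl.read_joint_velocities(): joint speeds.
- ctrl.read_effort(): joint torques, N m.
- ctrl.read_ee_pos(): TCP position.
- ctrl.read_eef_rot(): TCP orientation.
- ctrl.read_force(): force on the tool from outside, world axes, zero at the start.
- ctrl.read_ft_torque(): the same for the moment, N m.
- ctrl.read_width(): finger opening in m.
- ctrl.read_grip_force(): force on a finger pad.
Only numpy, scipy, OpenCV 4.12 (cv2) and the standard library are available. Lean on these libraries where they do the work, as an engineer would, in place of code of your own. Each camera call takes 0.05 s, during which the arm holds its last target. There are 200 camera calls.

## Working session

There is one attempt and no reset: what is moved stays moved. The work goes in short steps, each a Python script; the robot and the scene stay as the last script left them, time stands still between calls to the robot, and variables do not carry over. Pictures are saved under pics/ and viewed, at most 10 in all, crops included, and the job is handed in when it is done.

```bash
mkdir -p pics
cat > h.py <<'E'
import numpy as np, cv2
from plant import ctrl
def grab(n):
    im,d=ctrl.grab_frame(n); m=ctrl.camera_model(n); np.savez(f'{n}.npz',im=im,d=d); return im,d,m
def cloud(d,m):
    H,W=d.shape; f=H/2/np.tan(np.radians(m['vertical_fov'])/2)
    u,v=np.meshgrid(np.arange(W),np.arange(H)); 
    K=np.array([[f,0,m['cx']],[0,f,m['cy']],[0,0,1.]])
    # k1 radial model: cv2 same form
    p=cv2.undistortPoints(np.stack([u,v],-1).reshape(-1,1,2).astype(float),K,np.array([m['k1'],0,0,0.]))
    p=p.reshape(H,W,2)
    C=np.dstack([p*d[...,None],d]).astype(float)
    X=(C-np.array(m['t']))@np.array(m['R'])
    X[d<=0]=np.nan
    return X
E
python3 - <<'E'
from h import *
for n in('scene','top'):
    im,d,m=grab(n); cv2.imwrite(f'pics/{n}0.png',im[...,::-1]); print(n,m)
    np.save(n+'X.npy',cloud(d,m))
print(ctrl.read_t(),ctrl.read_eef_rot(),ctrl.read_force())
E
```

```text
scene {'vertical_fov': 42.26666309132118, 'cx': 273.83795272793304, 'cy': 214.36742447206154, 'k1': 0.07313220228582962, 'R': array([[ 0.87867069,  0.47723571, -0.01356126],
       [ 0.25496145, -0.49306315, -0.83179528],
       [-0.40364897,  0.72741653, -0.55491685]]), 't': array([-0.54081602, -0.04292109,  1.56343633])}
top {'vertical_fov': 44.003073929412686, 'cx': 284.3569701993555, 'cy': 209.19468355737155, 'k1': -0.17852004359962373, 'R': array([[-0.01667565, -0.99985869, -0.00212723],
       [-0.98196927,  0.01677789, -0.18829459],
       [ 0.18830367, -0.00105106, -0.98211029]]), 't': array([0.09684545, 0.55946311, 1.4315312 ])}
0.1 [-3.11598351e+00 -3.89647743e-01  2.13983143e-04] [-1.09806064 -0.18242884 -0.20535509]
```

View pics/scene0.png

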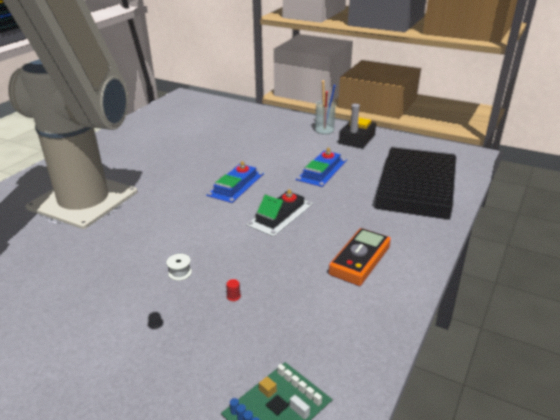

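View pics/top0.png

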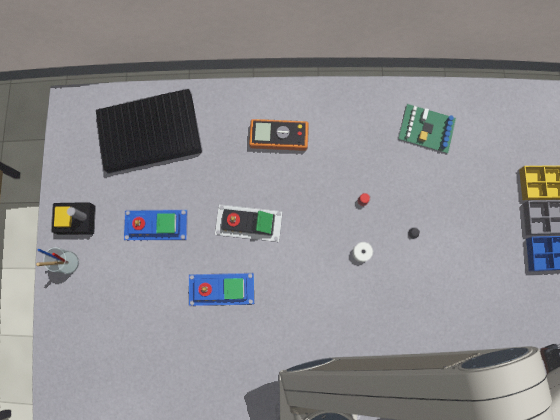

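The top view shows three block-shaped things: blue at (155,225), blue at (222,289), and a black one at (249,223). The black one on the light foot plate, with a raised green cover, fits; the blue ones are look-alikes. The only red cap is at top (364,199), scene (233,290). I'll measure these and confirm in one crop.

Run:
```python
from h import *
a=np.load('top.npz')['im']; X=np.load('topX.npy'); s=np.load('scene.npz')['im']; XS=np.load('sceneX.npy')
big=cv2.resize(np.hstack([a[185:265,205:295]]),(800,0) if 0 else (405,360),interpolation=cv2.INTER_CUBIC)
b2=cv2.resize(s[180:240,240:315],(395,360),interpolation=cv2.INTER_CUBIC)
cap=cv2.resize(a[180:270,340:430],(240,240)); cs=cv2.resize(s[255:335,140:250],(330,240))
im=np.zeros((600,800,3),np.uint8); im[:360,:405]=big; im[:360,405:]=b2; im[360:,:240]=cap; im[360:,250:580]=cs
cv2.imwrite('pics/crop.png',im[...,::-1])
def stat(im,X,box,h,nm,zlo=.004):
    hsv=cv2.cvtColor(im,cv2.COLOR_RGB2HSV); x0,y0,x1,y1=box
    m=np.zeros(im.shape[:2],bool); m[y0:y1,x0:x1]=1
    if h=='r': m&=((hsv[...,0]<8)|(hsv[...,0]>172))&(hsv[...,1]>150)&(hsv[...,2]>60)
    if h=='g': m&=(hsv[...,0]>45)&(hsv[...,0]<85)&(hsv[...,1]>120)
    if h=='w': m&=(hsv[...,1]<40)&(hsv[...,2]>190)
    if h=='z': m&=X[...,2]>zlo
    P=X[m]; P=P[np.isfinite(P[:,0])]
    print(nm,len(P),'med',np.median(P,0).round(4),'p2',np.percentile(P,2,0).round(4),'p98',np.percentile(P,98,0).round(4)); return P
for nm,im_,X_,b in(('top',a,X,{'cap':(350,185,380,212),'cover':(245,200,285,245),'seat':(220,205,247,235),'plate':(205,195,295,252),'knob':(403,222,425,244),'spool':(345,235,380,270),'meter':(240,105,320,160)}),
  ('scene',s,XS,{'cap':(222,275,246,305),'cover':(250,190,290,225),'seat':(278,185,305,210),'plate':(240,185,315,235),'knob':(145,310,165,330),'spool':(160,250,195,282),'meter':(325,225,395,285)})):
  for k,h in(('cap','r'),('cover','g'),('seat','r'),('plate','z'),('knob','z'),('spool','z'),('meter','z')):
    P=stat(im_,X_,b[k],h,nm+' '+k, .0025 if k=='plate' else .006)
    if k in('plate','seat','cap','cover'): np.save(f'{nm}_{k}.npy',P)
    if k=='plate' and len(P):
        r=cv2.minAreaRect((P[:,:2]*1000).astype(np.float32)); print('  rect',r)
    if k=='cap': q=P[P[:,2]>P[:,2].max()-.008]; print('  top',np.median(q,0),(q.max(0)+q.min(0))/2)
```

```text
top cap 63 med [ 0.5931 -0.1455  0.0394] p2 [ 0.5815 -0.1564  0.0319] p98 [ 0.6048 -0.1338  0.0451]
  top [ 0.59413794 -0.14723334  0.04051905] [ 0.59278881 -0.14462325  0.04218941]
top cover 283 med [0.5245 0.1457 0.056 ] p2 [0.498  0.1263 0.0353] p98 [0.552  0.165  0.0747]
top seat 93 med [0.5359 0.2359 0.037 ] p2 [0.5201 0.2187 0.0289] p98 [0.5537 0.2533 0.042 ]
top plate 2333 med [0.5268 0.1935 0.01  ] p2 [0.4538 0.0684 0.0026] p98 [0.6098 0.3145 0.0687]
  rect ((531.5679931640625, 192.18057250976562), (265.5153503417969, 167.97744750976562), 89.00533294677734)
top knob 95 med [ 0.4923 -0.2904  0.021 ] p2 [ 0.4652 -0.307   0.0065] p98 [ 0.5066 -0.2659  0.0284]
top spool 283 med [ 0.4381 -0.1353  0.0355] p2 [ 0.4076 -0.17    0.0062] p98 [ 0.4758 -0.1046  0.0421]
top meter 1822 med [0.7916 0.1012 0.0375] p2 [0.7504 0.0127 0.0067] p98 [0.8691 0.1865 0.0482]
scene cap 207 med [ 0.5998 -0.158   0.0308] p2 [ 0.5854 -0.1663  0.003 ] p98 [ 0.6084 -0.142   0.0416]
  top [ 0.5957821  -0.15236717  0.03885477] [ 0.59628196 -0.1528982   0.03901865]
scene cover 373 med [0.5283 0.1415 0.0511] p2 [0.4999 0.1225 0.0267] p98 [0.5539 0.1815 0.0695]
scene seat 79 med [0.5422 0.2255 0.034 ] p2 [0.5195 0.2117 0.0275] p98 [0.5534 0.2547 0.0384]
scene plate 1425 med [0.5406 0.1521 0.0276] p2 [0.3816 0.1026 0.0027] p98 [0.5788 0.2679 0.0678]
  rect ((499.7176513671875, 198.156005859375), (218.3429412841797, 241.88632202148438), 18.853368759155273)
scene knob 178 med [ 0.4976 -0.3006  0.021 ] p2 [ 0.4823 -0.3108  0.0064] p98 [ 0.5078 -0.2851  0.0263]
scene spool 393 med [ 0.4429 -0.1447  0.0341] p2 [ 0.4144 -0.1631  0.008 ] p98 [ 0.4626 -0.1153  0.038 ]
scene meter 2122 med [0.804  0.0709 0.0362] p2 [0.7558 0.0091 0.0084] p98 [0.8426 0.1741 0.0451]
```

View pics/crop.png

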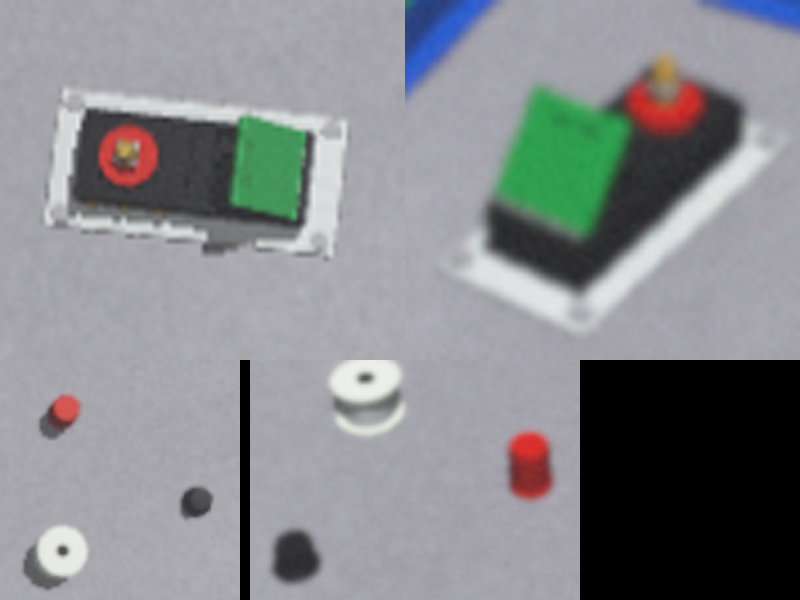

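The crop confirms the black block: red collar and brass post at its left (+y) end, green cover ajar at the right, and a single plain red cap. The depth edges are noisy, so I'll fit silhouettes using the known heights.

```bash
cat >> h.py <<'E'
from scipy.optimize import least_squares
def proj(m,P):
    f=210/np.tan(np.radians(m['vertical_fov'])/2); K=np.array([[f,0,m['cx']],[0,f,m['cy']],[0,0,1.]])
    return cv2.projectPoints(np.asarray(P,float),cv2.Rodrigues(np.array(m['R']))[0],np.array(m['t']),K,np.array([m['k1'],0,0,0.]))[0][:,0]
def cyl(x,y,zs_rs):
    t=np.linspace(0,2*np.pi,48); return np.vstack([np.c_[x+r*np.cos(t),y+r*np.sin(t),z+0*t] for z,r in zs_rs])
def cen(pts):
    M=cv2.moments(cv2.convexHull(np.asarray(pts,np.float32))); return np.array([M['m10']/M['m00'],M['m01']/M['m00']]),M['m00']
def red(im,box):
    hsv=cv2.cvtColor(im,cv2.COLOR_RGB2HSV); x0,y0,x1,y1=box; m=np.zeros(im.shape[:2],np.uint8)
    r=((hsv[...,0]<10)|(hsv[...,0]>170))&(hsv[...,1]>110)&(hsv[...,2]>50); m[y0:y1,x0:x1]=r[y0:y1,x0:x1]
    n,l,s,_=cv2.connectedComponentsWithStats(m); k=1+np.argmax(s[1:,4]); v,u=np.nonzero(l==k)
    # pixel corners hull
    return np.vstack([np.c_[u+a,v+b] for a in(-.5,.5) for b in(-.5,.5)])
def fitcyl(im,box,m,zr,x0):
    c,A=cen(red(im,box)); s=least_squares(lambda p:cen(proj(m,cyl(*p,zr)))[0]-c,x0,diff_step=1e-3)
    return s.x, A, cen(proj(m,cyl(*s.x,zr)))[1]
E
python3 - <<'E'
from h import *
CAP=[(0,.0165),(.004,.0165),(.04,.015)]; SEAT=[(.03,.019),(.036,.019)]
for n,b in(('top',((350,185,380,212),(220,205,247,235))),('scene',((222,275,246,305),(278,185,305,212)))):
    im=np.load(n+'.npz')['im']; m=ctrl.camera_model(n)
    print(n,'cap',fitcyl(im,b[0],m,CAP,[.595,-.15]),'seat',fitcyl(im,b[1],m,SEAT,[.535,.232]))
# plate from top: white mask -> z=.004
a=np.load('top.npz')['im']; m=ctrl.camera_model('top')
hsv=cv2.cvtColor(a,cv2.COLOR_RGB2HSV); w=np.zeros(a.shape[:2],np.uint8); w[195:252,208:292]=((hsv[...,2]>205))[195:252,208:292]
n,l,s,_=cv2.connectedComponentsWithStats(w); k=1+np.argmax(s[1:,4]); v,u=np.nonzero(l==k)
r=cv2.minAreaRect(np.c_[u,v].astype(np.float32)); print(r, s[k]); bx=cv2.boxPoints(r)
W=[]
for c in bx:
    q=least_squares(lambda p:proj(m,[[p[0],p[1],.004]])[0]-c,[.53,.19],diff_step=1e-3).x; W.append(q)
W=np.array(W); print(W,W.mean(0),[np.linalg.norm(W[i]-W[i-1]) for i in range(4)])
# cover plane normal from depth
for n in('top','scene'):
    P=np.load(n+'_cover.npy'); c=np.median(P,0); A=P[np.linalg.norm(P-c,axis=1)<.028]-c
    nrm=np.linalg.svd(A-A.mean(0))[2][2]; nrm*=np.sign(nrm[2]); print(n,'cover tilt',np.arccos(nrm[2]),nrm)
print(cv2.Rodrigues(ctrl.read_eef_rot())[0])
E
```

```text
top cap (array([ 0.59667683, -0.14922986]), 85.5, 124.56512306723744) seat (array([0.53778691, 0.23630257]), 154.5, 138.14697227894794)
scene cap (array([ 0.59399921, -0.15007295]), 260.5, 304.50035384646617) seat (array([0.53917213, 0.22952408]), 119.5, 104.78661620174535)
((269.7073059082031, 225.13412475585938), (20.65069580078125, 29.706083297729492), 6.340191841125488) [261 210  21  32 187]
[[0.4837635  0.16645363]
 [0.57152441 0.15608767]
 [0.56363736 0.09555806]
 [0.47606683 0.10652099]] [0.52374802 0.13115509] [np.float64(0.06042482918565897), np.float64(0.08837098691933441), np.float64(0.061041298065991234), np.float64(0.088254087342253)]
top cover tilt 0.7731889267348891 [-0.05770453 -0.69603316  0.7156871 ]
scene cover tilt 0.7767091273798508 [-0.07647814 -0.69675139  0.71322409]
[[ 9.69207466e-01  2.46245401e-01 -3.01660007e-04]
 [ 2.46245584e-01 -9.69206575e-01  1.31401125e-03]
 [ 3.11983642e-05 -1.34783195e-03 -9.99999091e-01]]
```

```bash
cat >> h.py <<'E'
YAW=np.arctan2(.994,.112)
def rot(a):
    x=np.array([np.cos(a),np.sin(a),0]);z=np.array([0,0,-1.]);return cv2.Rodrigues(np.c_[x,np.cross(z,x),z])[0].ravel()
def push(xy,z0,z1,fmax,step=.002,v=.03):
    log=[]; z=z0
    while z>z1:
        z=max(z-step,z1); ctrl.line_to([*xy,z],v=v); f=ctrl.read_force()[2]; log.append((round(z,4),round(float(ctrl.read_ee_pos()[2]),4),round(float(f),1)))
        if abs(f)>fmax: break
    return z,log
E
python3 - <<'E'
from h import *
ctrl.clamp(); R=rot(YAW)
ctrl.move_to([.5284,.1528,.13],R); print(ctrl.read_joints(),ctrl.read_t(),ctrl.read_force(),ctrl.read_ee_pos())
ctrl.line_to([.5284,.1528,.08],v=.1); f0=ctrl.read_force(); print('f0',f0)
z,l=push([.5284,.1528],.08,.033,12,.003); print(l); print(ctrl.read_t(),ctrl.read_force())
ctrl.sleep(.3); ctrl.line_to([.5284,.1528,.12]); im,d,m=grab('scene'); cv2.imwrite('pics/c1.png',cv2.resize(im[150:270,200:360],(800,600),interpolation=cv2.INTER_CUBIC)[...,::-1])
E
```

```text
[ 2.58719643e-01  4.42192034e-01  1.86027188e+00 -9.48064842e-05
  8.38943254e-01  3.72019726e-01] 4.425 [-0.3536039   0.04732492 -0.51438938] [0.52869175 0.15220592 0.13006275]
f0 [-0.20455689 -0.18510886 -0.01279657]
[(0.077, 0.0774, -0.4), (0.074, 0.074, 0.7), (0.071, 0.0713, 4.1), (0.068, 0.0679, 0.3), (0.065, 0.0646, 0.2), (0.062, 0.0617, 0.1), (0.059, 0.0588, 0.4), (0.056, 0.0558, 0.2), (0.053, 0.0528, 0.9), (0.05, 0.0498, 0.1), (0.047, 0.0468, 0.0), (0.044, 0.0438, -0.0), (0.041, 0.0408, -0.1), (0.038, 0.0377, -0.1), (0.035, 0.0362, 15.4)]
8.825 [-4.05969166 -0.15367614 15.40016087]
```

View pics/c1.png

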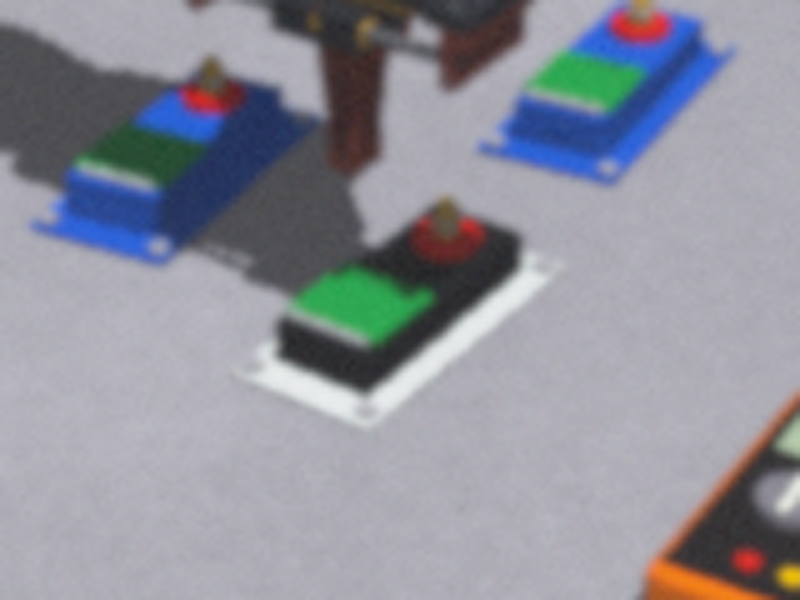

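The cover is flat and shut, with a hard stop at z = 0.036 as specified; collar and post stand at (445,235) in the crop. Next is the cap.

Run:
```python
from h import *
im=np.load('scene.npz')['im']; ms=ctrl.camera_model('scene'); SEAT=[(.03,.019),(.036,.019)]
print('seat scene',fitcyl(im,(278,185,303,206),ms,SEAT,[.535,.232]))
ctrl.ungrasp(); R=rot(YAW); c=[.595,-.1495]
ctrl.move_to([*c,.12],R)
im,d,m=grab('top'); print('seat top',fitcyl(im,(220,205,247,235),m,SEAT,[.535,.232]))
ctrl.line_to([*c,.0085],v=.12); print(ctrl.read_ee_pos(),ctrl.read_force()); ctrl.clamp()
print(ctrl.read_width(),ctrl.read_grip_force(),ctrl.read_force(),ctrl.read_ee_pos())
ctrl.line_to([*c,.13]); print(ctrl.read_width(),ctrl.read_joints())
s,_,_=grab('scene'); cv2.imwrite('pics/g1.png',cv2.resize(s[220:340,160:320],(800,600),interpolation=cv2.INTER_CUBIC)[...,::-1]); print(ctrl.read_t())
```

```text
seat scene (array([0.53830487, 0.23094672]), 107.0, 104.53009777911939)
seat top (array([0.53782163, 0.23624499]), 155.0, 138.14601829776075)
[ 0.59561009 -0.14963561  0.00918205] [-0.21425776 -0.13829503 -0.18564819]
0.02992468505973621 29.99996085651219 [ 0.08284275 -0.07755707 -0.22840357] [ 0.59499911 -0.1494897   0.00847551]
0.030043433998033317 [-2.65583068e-01  5.22227914e-01  1.71778346e+00  3.01644245e-06
  9.03015657e-01 -1.53377667e-01]
15.525
```

View pics/g1.png

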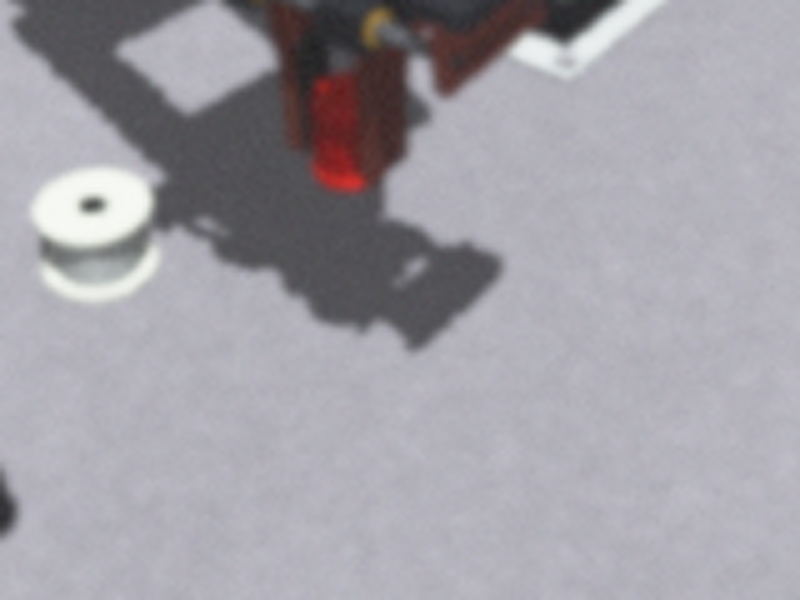

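The cap is held upright (red, (340,135) in the crop), width 30 mm as expected. Next I hover over the post and compare cap and post directly.

Run:
```python
from h import *
R=rot(YAW); p=[.538,.2345]
ctrl.move_to([*p,.13],R); ctrl.line_to([*p,.074],v=.1); print(ctrl.read_ee_pos(),ctrl.read_force(),ctrl.read_t())
s,_,ms=grab('scene'); t,_,mt=grab('top')
out=[]
for im,m in((s,ms),(t,mt)):
    o=proj(m,[[*p,.06]])[0]; x,y=int(o[0])-20,int(o[1])-25; k=10
    b=cv2.resize(im[y:y+50,x:x+40],(400,500),interpolation=cv2.INTER_CUBIC).copy()
    for c,q in(((0,255,255),cyl(*p,[(.0655,.0165)])),((255,255,0),cyl(*p,[(.036,.019)])),((255,0,255),cyl(*p,[(.058,.004)]))):
        pp=((proj(m,q)-[x,y]+.5)*k).astype(int); cv2.polylines(b,[pp],True,c,1)
    out.append(b)
cv2.imwrite('pics/hov.png',np.hstack(out)[...,::-1])
```

```text
[0.53832129 0.23444489 0.07411142] [ 0.77833728 -0.37211012 -0.4162694 ] 17.675
```

View pics/hov.png

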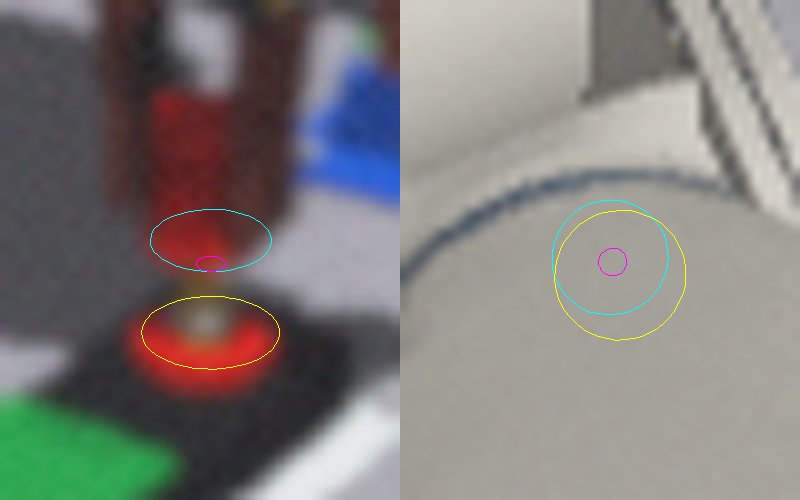

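In the scene view the right finger hides part of the cap. Its visible left flange edge (148) puts the centre at about 208, and the post is at about 207. Cap rim and collar show the same small vertical shift against the prediction, so they are aligned to about 1 mm. I'll go down with force feedback.

Run:
```python
from h import *
p=np.array([.538,.2345]); b=ctrl.read_force(); z=.074
while z>.0535:
    z-=.002; ctrl.line_to([*p,z],v=.03); f=ctrl.read_force()-b; e=ctrl.read_ee_pos()
    print(round(z,4),e.round(4),f.round(1),ctrl.read_ft_torque().round(2))
    if f[2]>6 or np.hypot(*f[:2])>6: break
print(ctrl.read_t(),ctrl.read_width())
```

```text
0.072 [0.5381 0.2346 0.0723] [ 0.1 -0.3  0.3] [ 0.02 -0.11 -0.  ]
0.07 [0.5379 0.2345 0.0699] [-0.6  1.1 -1.1] [-0.01 -0.08  0.04]
0.068 [0.5379 0.2344 0.0678] [-0.2  0.7 -0.2] [-0.05 -0.05 -0.  ]
0.066 [0.5379 0.2344 0.0658] [ 0.5  0.1 -0.4] [ 0.01 -0.03 -0.05]
0.064 [0.5379 0.2345 0.0639] [ 0.4  1.1 -2.2] [-0.02 -0.06 -0.07]
0.062 [0.5379 0.2344 0.0618] [ 0.6 -0.3  0.2] [-0.02 -0.08  0.08]
0.06 [0.5379 0.2345 0.0598] [-0.3 -0.1 -0.2] [-0.09 -0.05  0.01]
0.058 [0.538  0.2344 0.0579] [ 1.7 -0.9 -1.3] [-0.13 -0.16  0.01]
0.056 [0.538  0.2344 0.0559] [ 0.7 -1.8 -0.5] [-0.34 -0.2   0.01]
0.054 [0.5383 0.2342 0.0544] [ 0.4 -2.9  4.4] [-0.8  -0.15  0.01]
0.052 [0.5381 0.2341 0.0521] [ 0.9 -3.8  1.9] [-0.9  -0.3   0.01]
20.525 0.030126047915699592
```

Run:
```python
from h import *
p=np.array([.538,.2335]); z=.052
def rd(): print(round(z,4),ctrl.read_ee_pos().round(4),ctrl.read_force().round(1),ctrl.read_ft_torque().round(2))
ctrl.line_to([*p,z],v=.03); rd()
while z>.0425:
    z-=.0015; ctrl.line_to([*p,z],v=.03); rd(); f=ctrl.read_force()
    if f[2]>16 or np.hypot(*f[:2])>12: break
print(ctrl.read_t(),ctrl.read_width())
s,_,ms=grab('scene'); o=proj(ms,[[*p,.06]])[0].astype(int); x,y=o-[20,25]
cv2.imwrite('pics/p1.png',cv2.resize(s[y:y+50,x:x+50],(600,600),interpolation=cv2.INTER_CUBIC)[...,::-1])
```

```text
0.052 [0.5383 0.2336 0.0521] [ 2.5 -2.   1.5] [-0.39 -0.36 -0.06]
0.0505 [0.5379 0.2335 0.0502] [ 1.7 -1.5 -1. ] [-0.38 -0.48 -0.03]
0.049 [0.5377 0.2334 0.0483] [ 3.1 -1.5 -7. ] [-0.37 -0.64  0.05]
0.0475 [0.5378 0.2334 0.0468] [ 4.4 -2.  -9.8] [-0.33 -0.82  0.01]
0.046 [0.5375 0.2335 0.046 ] [ 0.8 -0.5 -3.3] [-0.22 -0.21 -0.04]
0.0445 [0.538  0.2337 0.0448] [ 0.5 -0.4 -0.6] [-0.01 -0.06 -0.01]
0.043 [0.5382 0.2338 0.0444] [-3.5 -0.9 11.2] [-0.16  0.54  0.02]
0.0415 [0.5382 0.2338 0.0442] [-8.1 -2.9 25.6] [-0.43  1.32  0.03]
22.525 0.03021841144980612
```

View pics/p1.png

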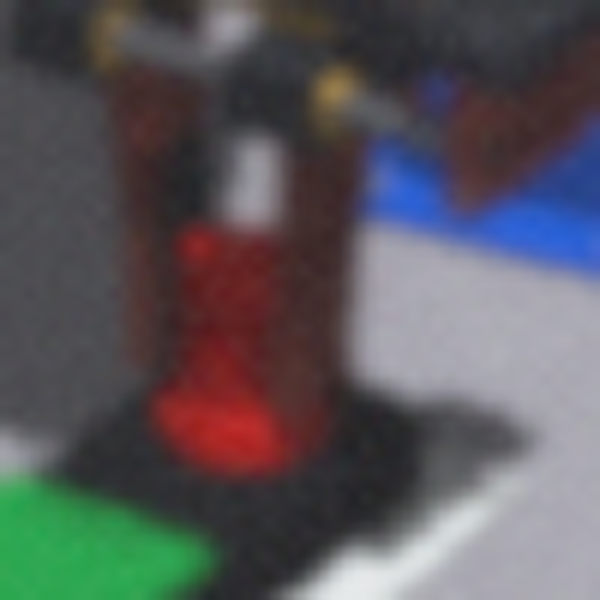

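The cap clicked: the force swung negative at about 47 mm (drawn in), then a hard stop came at 44.4 mm, exactly the grasp offset above the collar. The picture shows it flat on the collar ((235,430)). I'll ease to about 10–12 N and hand in.

Run:
```python
from h import *
ctrl.sleep(.3); print(ctrl.read_force())
z=.0415
for _ in range(6):
    f=ctrl.read_force()[2]
    if 9<f<14: break
    z+=(f-11.5)/9700; ctrl.line_to([.538,.2335,z],v=.02); ctrl.sleep(.3); print(z,ctrl.read_force(),ctrl.read_ee_pos())
ctrl.sleep(.7); f=ctrl.read_force(); print(f,ctrl.read_t(),ctrl.read_width())
if 8<f[2]<18: print(ctrl.close_job())
```

```text
[-6.55745048 -2.79808991 24.78364226]
0.042869447655847465 [-3.4464321  -1.5144969  13.29136649] [0.53858416 0.23390895 0.04435759]
[-3.02992061 -0.29122553 11.97792482] 24.125 0.030058801291904202
the job is handed in; nothing more can be done
None
```

I pressed the green cover shut, then clicked the red cap home on the collar, and handed the job in at about 24 s while still gripping it and pressing down with about 12 N.

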